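# Set out the middle measuring cup and hold the bin's lid open

## Robot

A 6-joint arm with a two-finger parallel gripper is mounted at the origin on the work surface. World frame = base frame: x ahead of the robot, y to its left, z up, the work surface at z = 0. Lengths are in m, angles in rad, forces in N, time in s.
With the tool pointing down it reaches from about 0.25 to 0.775 m from the base axis. Payload 4 kg.
Tool frame: the origin (TCP) lies between the finger pads; the fingertips stand 14 mm ahead of it and the grasp point (between the pads) lies 5 mm behind it (nose_length is the distance from the TCP to the fingertips, in m); z points along the fingers, y is the line along which they close (so a half turn about z gives the same grasp; the last joint's range is limited). The gripper opens to 94 mm and grips with 3 to 60 N. Pads are 16 mm wide; open, the fingers measure 119 mm over their backs; the gripper's body (75 mm by 177 mm) begins 78 mm behind the grasp point.
Start: joints at [1, 0.087, 1.371, -0, 1.684, -0.103], TCP at [0.248, 0.491, 0.189] pointing down, gripper open.
Joint ranges: [-3.1, 3.1], [-0.76, 2.03], [0.27, 2.55], [-1.08, 4.22], [0.17, 2.65], [-2.57, 2.57]. Speed limits (rad/s): [2.79, 2.79, 3.14, 3.14, 3.14, 3.14].

## Interface

Orientations are given as [roll, pitch, yaw] about the fixed x, y, z axes, in that order (R = Rz(yaw) Ry(pitch) Rx(roll)).
In Python, from bench import * gives the robot as it stands.
- The arm moves only by the tool move_arm, never from a script. Its argument "steps" is one flat list of numbers, 7 for each row, row after row: the turn, a rotation vector about the world's x, y, z in rad, then the shift along the world's x, y, z in m, then the opening, from 0 (shut) to 1 (fully open). A call has 1 to 12 rows; each row is the pose to reach, as a shift and turn from the pose commanded when the call began; what a row does not reach only later rows make up. A row lasts 1/10 s, in which the tool goes at most 50 mm and 8.59 degrees, less where a joint would pass 70% of its speed; a pose out of reach is approached as far as the arm can. A call with a gripper value outside its range is refused whole. The fingers move at their own pace and stop on an object; the grip force is fixed at half the most. Time passes only in rows, so rows that repeat a pose let the fingers close. It gives the time, the measured TCP pose, the force, the opening and the grip force at its end, in the units of the state.
- get_obs(): the state, without advancing time (a new reading comes with each control period).
- snapshot(name): name is "side" or "top" or "wrist"; returns (picture, depth): 400x640x3 uint8, red, green, blue; 400x640 float32, m along the optical axis (not along the pixel's ray), 0 where there is no reading.
- camera_model(name): a dict with "fx", "fy", "cx", "cy" (pixels), "rvec" (rotation vector, rad) and "tvec" (3), from world to camera coordinates, as OpenCV has them. Camera axes: x right, y down, z forward; pixel columns grow to the right and rows downward; lengths in m; the calibration is good to about 2 mm. A picture is of the moment at which its call begins: read the wrist's pose just before it. camera_model takes no time and is no camera call; for the wrist camera it gives the pose at the moment of the call.
- close_job(): hands the job in; it is judged then, once.
Trained networks look in the newest picture that a camera, given by its name, has taken for a name from the list of things; names that differ only in an ending like _2 or _b are one class to them, and where a whole thing is asked for, a point or a joint stands for the part that bears it (a point fixed in the world has none). Each returns a list of dicts, best first, with "score" (0 to 1); they miss things now and then, are a little off and sometimes report something else, mostly with a low value. They report only what shows in the picture. A call takes as long as a camera call.
- silhouettes(camera, target): "pixels" (400x640 bool, what is visible of it) and "uv" ([column, row] in pixels, amid what is visible of it).
- spot_point(camera, target): "uv" ([column, row] in pixels: a listed point, or the origin of a listed thing).
The state is a dict: "time": time; "joint_positions": joint angles; "qvel": joint speeds; "joint_torque": joint torques, N m; "tool_pos": TCP position; "ee_rot": TCP orientation; "wrist_force": force on the tool from outside, world axes, zero at the start; "wrist_torque": the same for the moment, N m; "width": finger opening in m; "finger_force": force on a finger pad.
Only numpy, scipy, OpenCV 4.12 (cv2) and the standard library are available. Lean on these libraries where they do the work, as an engineer would, in place of code of your own. Each camera call takes 0.05 s, during which the arm holds its last target. There are 200 camera calls.

## Task

I am about to refill the empty storage bin: stand the middle-sized of the three measuring cups upright in the round dish of the ceramic spoon rest and let go of it, then raise the bin's hinged lid and hold it open at 60 degrees (0 is shut, 90 is straight up). The lid falls shut by itself and nothing may prop it, so finish while still holding it there with the gripper, steady; do not let go. Leave the other two cups, the whisk and the dough hook where they are.

Things in the scene. Friction and masses are not known exactly. Their poses are not given: they have to be found in the camera images.
- cup_small: The smallest of three look-alike green plastic measuring cups, loose, standing upright, open at the top: round, 46 mm across the rim (4 mm less at the foot), 36 mm tall, wall 2.5 mm, with a flat handle 16 mm wide and 4 mm thick at rim height that sticks out 52 mm from the wall. Origin: centre of the underside; x points out along the handle, z up. About 45 g. To be left alone.
- cup_middle: The middle-sized of three look-alike green plastic measuring cups, loose, standing upright, open at the top: round, 56 mm across the rim (4 mm less at the foot), 42 mm tall, wall 2.5 mm, with a flat handle 16 mm wide and 4 mm thick at rim height that sticks out 52 mm from the wall. Origin: centre of the underside; x points out along the handle, z up. About 45 g. The one to set out.
- cup_large: The largest of three look-alike green plastic measuring cups, loose, standing upright, open at the top: round, 66 mm across the rim (4 mm less at the foot), 48 mm tall, wall 2.5 mm, with a flat handle 16 mm wide and 4 mm thick at rim height that sticks out 52 mm from the wall. Origin: centre of the underside; x points out along the handle, z up. About 45 g. To be left alone.
- spoon_rest: Blue ceramic spoon rest, fixed on the counter: a shallow round dish, 132 mm across its rim and 12 mm high, flat inner floor 104 mm across and 6 mm above the counter, with a neck 26 mm wide and 9 mm high reaching 109 mm from the centre along -x. Origin: centre of the dish's underside, z up.
- bin: Cream storage bin, fixed on the counter: open-topped box 170 mm deep (x) by 220 mm wide (y) by 120 mm high with walls of 5 mm, empty, closed by an oak lid. Origin: centre of the underside; its front faces its own -x, z up.
- lid (a joint): Opening angle of the bin's lid in rad: 0 shut (level), 1.047 = 60 degrees, 1.57 straight up, 1.9 the stop. Oak panel 174 by 224 by 10 mm on the bin's rim; it turns about the level hinge line along the rear (+x) rim, so that its front edge rises and goes back over the bin. It weighs 250 to 490 g and falls shut freely when let go below 90 degrees.
- lid_bar (a point): Middle of the lid's pull: round steel bar 10 mm thick, parallel to the hinge, carried on two 10 mm arms (100 mm free between them) 51 mm in front of the lid's front edge, in the lid's plane. 225 mm from the hinge line, 5 mm to its upper side: 125 mm above the counter when shut, 317 mm at 60 degrees. Turns with the lid. Pinched from above, it can turn between the fingers as the lid rises.
- lid_hinge (a point): Middle of the lid's hinge line, on top of the bin's rear rim, 120 mm above the counter; the hinge line runs along its y axis, its -x axis points to the bin's front.
- whisk: Stainless balloon whisk, loose, lying on the counter: 290 mm long along its x axis, balloon 56 mm across at its +x end. Origin: on the counter under its middle. To be left alone.
- dough_hook: Coiled steel dough hook, loose, lying flat on the counter: 131 mm long along its x axis, 72 mm wide. Origin: on the counter under its middle. To be left alone.

How it is judged:
On the way:
1. the middle-sized cup stands upright in the dish of the spoon rest and has been let go (horizontal distance between cup_middle and spoon_rest below 0.03 m and z of cup_middle in the frame of spoon_rest between 0.003 and 0.01 m and angle between cup_middle's own z axis and vertical below 0.12 rad and linear speed of cup_middle below 0.02 m/s and contact force between the fingers and cup_middle below 0.1 N), for 0.3 s.
At the end, for the whole second after the job is handed in: The middle cup stands upright (7 degrees) and released on the floor of the dish, within 30 mm of its centre; the fingers hold the lid still at 60 degrees, give or take 6, nothing else touching it; other cups, whisk and dough hook are within 40 mm of their start (all of step 1 and value of joint lid between 0.942478 and 1.15192 rad and velocity of joint lid between -0.06 and 0.06 rad/s and contact force between the fingers and lid above 0.4 N and contact force between each of cup_small, cup_large, whisk, dough_hook, cup_middle and lid below 0.2 N and distance of each of cup_small, cup_large, whisk, dough_hook from where it was at the start of the episode below 0.04 m); the arm keeps its last pose, push and grip.
It fails at once if the small cup is moved more than 40 mm (distance of cup_small from where it was at the start of the episode above 0.04 m).
It fails at once if the large cup is moved more than 40 mm (distance of cup_large from where it was at the start of the episode above 0.04 m).
It fails at once if the whisk is moved more than 40 mm (distance of whisk from where it was at the start of the episode above 0.04 m).
It fails at once if the dough hook is moved more than 40 mm (distance of dough_hook from where it was at the start of the episode above 0.04 m).
It also fails if it takes over 53 s, if anything falls off the work surface, if the arm or the gripper's body presses on something with over 40 N, if the wrist force passes 120 N, or if a joint passes its speed limit or range.

## Working session

There is one attempt and no reset: what is moved stays moved. The work goes in short steps, Python scripts to look and compute and a tool call to move; the robot and the scene stay as the last step left them, time stands still between calls to the robot, and variables do not carry over. Pictures are saved under pics/ and viewed, at most 10 in all, crops included, and the job is handed in when it is done.

Besides the shell and the picture viewer there is one more tool, called after "Emit:" by a JSON object that holds its "fn" and its "kwargs". move_arm: Moves the arm, as the interface text tells. Its arguments: {"type":"object","properties":{"steps":{"type":"array"}},"required":["steps"]}

```bash
mkdir -p pics; cat > h.py <<'E'
from bench import *
import numpy as np, cv2
def cam(n):
    c=camera_model(n); R=cv2.Rodrigues(np.array(c["rvec"],float))[0]; return c,R,np.array(c["tvec"],float).ravel()
def cloud(n,d,m=None):
    c,R,t=cam(n); v,u=np.nonzero((d>0) if m is None else (m&(d>0))); z=d[v,u]
    P=np.c_[(u-c["cx"])/c["fx"]*z,(v-c["cy"])/c["fy"]*z,z]; return (P-t)@R
def ray(n,uv,h):
    c,R,t=cam(n); o=-R.T@t; k=R.T@np.array([(uv[0]-c["cx"])/c["fx"],(uv[1]-c["cy"])/c["fy"],1]); return o+k*(h-o[2])/k[2]
E
python3 - <<'E'
from h import *
for n in ["top","side"]:
    p,d=snapshot(n); cv2.imwrite(f"pics/{n}0.png",p[:,:,::-1]); np.savez(f"{n}0.npz",p=p,d=d)
    for t in ["cup_small","cup_middle","cup_large","spoon_rest","bin","lid","lid_bar","lid_hinge","whisk","dough_hook"]:
        for s in silhouettes(n,t)[:3] if t!="lid_hinge" else []:
            P=cloud(n,d,s["pixels"]); 
            if len(P): print(n,t,round(s["score"],2),np.round(s["uv"]),len(P),np.round(np.percentile(P,[2,50,98],axis=0),3).tolist())
        if t.startswith("lid") or n=="top":
            for s in spot_point(n,t)[:2]: print("  pt",n,t,round(s["score"],2),np.round(s["uv"],1))
print(get_obs())
E
```

```text
top cup_small 0.56 [462. 268.] 597 [[0.384, -0.35, 0.0], [0.433, -0.321, 0.027], [0.462, -0.286, 0.038]]
  pt top cup_small 0.9 [453.3 263.6]
  pt top cup_middle 0.73 [376.  175.3]
top cup_large 0.6 [447. 201.] 935 [[0.55, -0.342, 0.001], [0.583, -0.29, 0.021], [0.615, -0.245, 0.049]]
  pt top cup_large 0.7 [439.3 203.3]
top spoon_rest 0.75 [355. 233.] 2618 [[0.424, -0.135, 0.003], [0.511, -0.082, 0.007], [0.573, -0.02, 0.013]]
  pt top spoon_rest 0.56 [356.9 230.4]
top bin 0.77 [191. 230.] 11779 [[0.388, 0.154, 0.002], [0.518, 0.263, 0.13], [0.616, 0.379, 0.132]]
  pt top bin 0.8 [205.8 230.1]
top lid 0.7 [184. 229.] 10655 [[0.391, 0.16, 0.127], [0.516, 0.269, 0.13], [0.61, 0.377, 0.133]]Traceback (most recent call last):
  File "<stdin>", line 9, in <module>
ValueError: it knows: bin, cup_large, cup_middle, cup_small, dough_hook, lid_bar, lid_hinge, spoon_rest, whisk
```

View pics/top0.png

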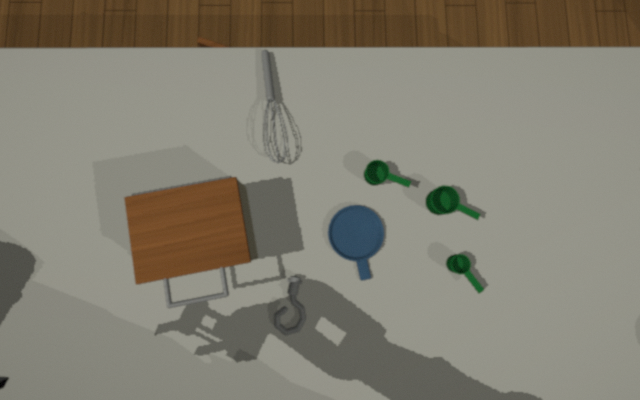

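The top picture shows the bin at (190,230) with its pull bar at (197,303), the spoon rest at (356,232), the middle cup at (377,173) with its handle to the lower right, the large cup at (442,200), the small cup at (459,264), the whisk at (275,110) and the dough hook at (288,312).

```bash
python3 - <<'E'
from h import *
f=np.load("top0.npz"); d=f["d"]; p=f["p"]
hsv=cv2.cvtColor(p,cv2.COLOR_RGB2HSV)
green=(hsv[...,0]>45)&(hsv[...,0]<80)&(hsv[...,1]>120)
n,l,st,ce=cv2.connectedComponentsWithStats(green.astype(np.uint8))
for i in range(1,n):
    if st[i,4]<100: continue
    m=l==i; P=cloud("top",d,m); hi=P[:,2].max()
    zt=np.percentile(P[:,2],97); T=P[P[:,2]>zt-0.006]
    # rim silhouette pixels projected to rim height
    print("green",ce[i].round(),st[i],"ztop",zt.round(4), "bbox",T.min(0).round(3),T.max(0).round(3))
    v,u=np.nonzero(m); Q=np.array([ray("top",(a,b),zt)[:2] for a,b in zip(u,v)])
    # circle axis + handle dir by PCA
    c=Q.mean(0); w,V=np.linalg.eigh(np.cov((Q-c).T)); a=V[:,1]; s=(Q-c)@a
    if -s.min()>s.max(): a=-a; s=-s
    print("  axis",a.round(3),"deg",np.degrees(np.arctan2(a[1],a[0])).round(1),"len",np.ptp(s).round(4),"handle end",(c+a*s.max()).round(4),"wid",np.ptp((Q-c)@V[:,0]).round(4))
blue=(hsv[...,0]>95)&(hsv[...,0]<125)&(hsv[...,1]>120)
v,u=np.nonzero(blue); n,l,st,ce=cv2.connectedComponentsWithStats(blue.astype(np.uint8)); i=1+st[1:,4].argmax()
e=cv2.morphologyEx((l==i).astype(np.uint8),cv2.MORPH_OPEN,cv2.getStructuringElement(cv2.MORPH_ELLIPSE,(25,25)))
v,u=np.nonzero(e); (cc,r)=cv2.minEnclosingCircle(np.c_[u,v].astype(np.float32)); print("dish",cc,r,ray("top",(u.mean(),v.mean()),.010))
print("dish nn",ray("top",(356.9,230.4),0))
print("dpth", np.round(ray("top",cc,.012),4))
# lid panel
P=cloud("top",d); L=P[(P[:,2]>.118)&(P[:,2]<.14)&(P[:,1]>.1)&(P[:,1]<.42)&(P[:,0]>.3)&(P[:,0]<.7)]
r=cv2.minAreaRect(L[:,:2].astype(np.float32)); print("all",r, np.round(cv2.boxPoints(r),4))
br=(hsv[...,1]>110)&(hsv[...,0]<20)&(d>0); B=np.zeros_like(br);B[170:290,115:260]=br[170:290,115:260]
L=cloud("top",d,B);L=L[(L[:,2]>.12)]; r=cv2.minAreaRect(L[:,:2].astype(np.float32)); print("panel",r,np.round(cv2.boxPoints(r),4),np.median(L[:,2]))
for t in ["lid_bar","lid_hinge"]:
    snapshot("top")
    for s in spot_point("top",t)[:2]: print(t,s["score"],s["uv"],ray("top",s["uv"],.125 if t=="lid_bar" else .12))
S=silhouettes("top","lid_bar")
for s in S[:2]: 
  q=cloud("top",d,s["pixels"]); print("barsil",s["score"],s["uv"],len(q),np.percentile(q,[2,50,98],axis=0).round(3).tolist())
c,R,t=cam("top"); print("cam",(-R.T@t).round(3),c["fx"])
p,d=snapshot("side"); cv2.imwrite("pics/side0.png",p[:,:,::-1]); np.savez("side0.npz",p=p,d=d)
E
```

```text
green [381. 174.] [365 161  45  25 562] ztop 0.0431 bbox [ 0.62  -0.2    0.037] [ 0.678 -0.1    0.045]
  axis [-0.305 -0.952] deg -107.8 len 0.1037 handle end [ 0.6265 -0.2005] wid 0.055
green [447. 202.] [427 187  52  31 814] ztop 0.0487 bbox [ 0.545 -0.351  0.043] [ 0.615 -0.243  0.051]
  axis [-0.318 -0.948] deg -108.5 len 0.1194 handle end [ 0.5566 -0.3517] wid 0.0656
green [463. 268.] [447 255  36  37 461] ztop 0.0375 bbox [ 0.382 -0.353  0.032] [ 0.462 -0.285  0.039]
  axis [-0.757 -0.653] deg -139.2 len 0.0976 handle end [ 0.3864 -0.3518] wid 0.0457
dish (0.0, 0.0) 0.0 [nan nan nan]
dish nn [ 0.52142058 -0.08369292  0.        ]
dpth [1.0942 0.7757 0.012 ]
all ((0.49774929881095886, 0.264955073595047), (0.2359333336353302, 0.22434523701667786), 10.138011932373047) [[0.3619 0.3546]
 [0.4014 0.1338]
 [0.6336 0.1753]
 [0.5941 0.3961]]
panel ((0.5229613780975342, 0.26810309290885925), (0.17190465331077576, 0.22176752984523773), 10.092680931091309) [[0.4189 0.3622]
 [0.4578 0.1439]
 [0.627  0.174 ]
 [0.5882 0.3923]] 0.12996371566986137
lid_bar 0.71 [288.1, 304.2] [0.37469422 0.07032063 0.125     ]
lid_bar 0.59 [199.8, 297.9] [0.38965151 0.24053142 0.125     ]
lid_hinge 0.96 [182.8, 184.0] [0.61413324 0.2817089  0.12      ]
barsil 0.94 [184.7, 233.8] 10722 [[0.388, 0.16, 0.127], [0.516, 0.268, 0.13], [0.61, 0.378, 0.133]]
cam [0.482 0.028 0.854] 365.91660182783545<stdin>:20: RuntimeWarning: Mean of empty slice.
  ret = ret.dtype.type(ret / rcount)
```

View pics/side0.png

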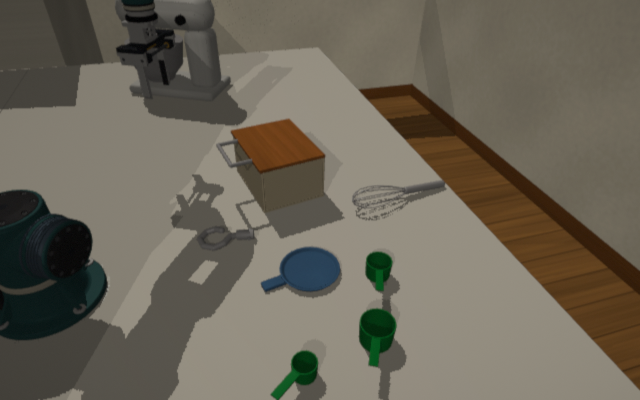

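The side view agrees: the lid is shut with its bar at (228,152), and nothing stands close to the middle cup at (378,268). Before moving I'll fit the dish and work out the tool yaw.

```bash
python3 - <<'E'
from h import *
from scipy.spatial.transform import Rotation as Ro
from scipy.optimize import least_squares
o=get_obs(); print(o["time"],o["tool_pos"],o["ee_rot"])
R=Ro.from_euler("xyz",o["ee_rot"]).as_matrix(); print("tool y",R[:,1].round(3))
f=np.load("top0.npz");p=f["p"].astype(int);d=f["d"]
b=((p[...,2]-p[...,0])>30)&((p[...,2]-p[...,1])>10); print(b.sum())
e=cv2.morphologyEx(b.astype(np.uint8),cv2.MORPH_OPEN,cv2.getStructuringElement(cv2.MORPH_ELLIPSE,(31,31)))
v,u=np.nonzero(e); print("dish px",len(u),u.min(),u.max(),v.min(),v.max(),ray("top",(u.mean(),v.mean()),.011).round(4))
P=cloud("top",d,e>0); print("w",np.ptp(P[:,:2],axis=0))
# cup rim fit: high points off the handle
g=np.zeros_like(b); g[155:190,360:415]=((p[...,1]-p[...,0])>20)[155:190,360:415]
C=cloud("top",d,g); C=C[(C[:,2]>.037)&(C[:,1]>-.158)]
s=least_squares(lambda q:np.hypot(C[:,0]-q[0],C[:,1]-q[1])-.0268,[.65,-.126],loss="soft_l1",f_scale=.002); print("cup",s.x.round(4),len(C))
E
```

```text
0.9 [0.24802536 0.4909192  0.18939952] [3.14149756e+00 2.64554209e-05 2.67380822e+00]
tool y [0.451 0.893 0.   ]
2510
dish px 2311 329 382 206 260 [ 0.5158 -0.0796  0.011 ]
w [0.12457151 0.1229122 ]
cup [ 0.6521 -0.1274] 109
```

Emit:
{"fn": "move_arm", "kwargs": {"steps": [0,0,-0.12,0,0,0.04,1,0,0,-0.24,0.02,-0.04,0.06,1,0,0,-0.36,0.05,-0.08,0.06,1,0,0,-0.48,0.08,-0.12,0.06,1,0,0,-0.6,0.105,-0.16,0.06,1,0,0,-0.72,0.13,-0.2,0.06,1,0,0,-0.84,0.155,-0.24,0.06,1,0,0,-0.96,0.18,-0.28,0.06,1,0,0,-1.08,0.205,-0.32,0.06,1,0,0,-1.2,0.23,-0.36,0.06,1,0,0,-1.32,0.255,-0.4,0.06,1,0,0,-1.42,0.28,-0.44,0.06,1]}}

```text
time: 2.1
tool_pos: [0.5288, 0.0491, 0.2496]
ee_rot: [3.141, -0.0, 1.249]
wrist_force: [-0.1, 0.8, 0.5]
width: 0.0941
finger_force: 0.0
```

Emit:
{"fn": "move_arm", "kwargs": {"steps": [0,0,0,0.025,-0.04,0,1,0,0,0,0.05,-0.08,0,1,0,0,0,0.075,-0.12,0,1,0,0,0,0.1,-0.15,0,1,0,0,0,0.12,-0.178,-0.02,1,0,0,0,0.12,-0.178,-0.05,1,0,0,0,0.12,-0.178,-0.08,1,0,0,0,0.12,-0.178,-0.08,1]}}

```text
time: 2.9
tool_pos: [0.6452, -0.1267, 0.1628]
ee_rot: [-3.13, 0.0, 1.253]
wrist_force: [-0.1, 1.1, -0.2]
width: 0.0937
finger_force: 0.0
```

```bash
python3 - <<'E'
from h import *
from scipy.spatial.transform import Rotation as Ro
o=get_obs(); p,d=snapshot("wrist"); cv2.imwrite("pics/w1.png",p[:,:,::-1]); np.savez("w1.npz",p=p,d=d)
print(o["time"],o["tool_pos"],Ro.from_euler("xyz",o["ee_rot"]).as_matrix()[:,1].round(3),o["wrist_force"])
for t,h in [("cup_middle",0),("spoon_rest",0)]:
    for s in spot_point("wrist",t)[:3]: print(t,s["score"],s["uv"],ray("wrist",s["uv"],h).round(4))
P=p.astype(int)
g=(P[...,1]-P[...,0]>20)&(P[...,1]-P[...,2]>10)&(d>0)
C=cloud("wrist",d,g); print(len(C),np.percentile(C,[1,50,99],axis=0).round(4).tolist())
b=((P[...,2]-P[...,0])>30)&((P[...,2]-P[...,1])>10)&(d>0); C=cloud("wrist",d,b); print(len(C),np.percentile(C,[1,50,99],axis=0).round(4).tolist() if len(C) else 0)
E
```

```text
2.9 [ 0.64516355 -0.12668222  0.16277878] [ 0.95  -0.312 -0.012] [-0.07917204  1.13432656 -0.16325358]
cup_middle 0.84 [321.0, 179.5] [ 0.6524 -0.1315  0.    ]
spoon_rest 0.59 [182.0, 175.8] [ 0.518  -0.0835 -0.    ]
7195 [[0.428, -0.3285, 0.0092], [0.6323, -0.1882, 0.0322], [0.6822, -0.104, 0.0572]]
13417 [[0.4221, -0.1389, 0.0112], [0.5173, -0.0832, 0.0134], [0.5806, -0.0203, 0.0201]]
```

View pics/w1.png

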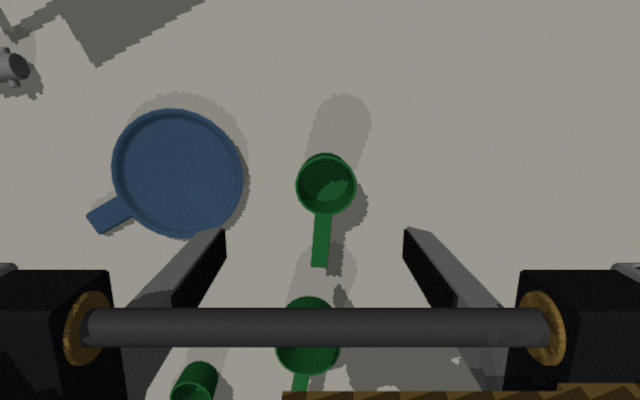

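The wrist view shows the middle cup centred at (326,183) with its handle pointing down, the dish at (177,173), and the large and small cups behind the gripper bar. The arm was still settling, so I'll fit again on a fresh picture.

```bash
cat > fit.py <<'E'
from h import *
from scipy.optimize import least_squares
from scipy.spatial.transform import Rotation as Ro
o=get_obs(); p,d=snapshot("wrist")
print(o["time"],o["tool_pos"],Ro.from_euler("xyz",o["ee_rot"]).as_matrix()[:,1].round(3),np.abs(o["qvel"]).max())
P=p.astype(int)
def comp(m):
    n,l,st,ce=cv2.connectedComponentsWithStats(m.astype(np.uint8)); return l,st,ce
l,st,ce=comp((P[...,1]-P[...,0]>20)&(P[...,1]-P[...,2]>10)&(d>0))
for i in [k for k in range(1,len(st)) if st[k,4]>300]:
    C=cloud("wrist",d,l==i); print("g",ce[i].round(),st[i],np.percentile(C,[1,50,99],axis=0).round(4).tolist())
    if not 200<ce[i][1]: pass
    zt=np.percentile(C[:,2],97); T=C[C[:,2]>zt-.004]
    m=(l==i); k=st[i]
    # rim: opened silhouette, top ring
    T2=T[np.hypot(*(T[:,:2]-[.651,-.1265]).T)<.036]
    if len(T2)>50:
        s=least_squares(lambda q:np.hypot(T2[:,0]-q[0],T2[:,1]-q[1])-.0268,[.65,-.126],loss="soft_l1",f_scale=.001)
        H=T[(np.hypot(*(T[:,:2]-s.x).T)>.036)&(np.hypot(*(T[:,:2]-s.x).T)<.085)]
        v=H[:,:2].mean(0)-s.x; print("cup",s.x.round(4),zt.round(4),len(T2),"handle deg",np.degrees(np.arctan2(v[1],v[0])).round(1))
l,st,ce=comp(((P[...,2]-P[...,0])>20)&((P[...,2]-P[...,1])>5)&(d>0)); i=1+st[1:,4].argmax()
C=cloud("wrist",d,l==i); c=C[:,:2].mean(0)
v,u=np.nonzero(l==i); e=cv2.morphologyEx((l==i).astype(np.uint8),cv2.MORPH_OPEN,np.ones((45,45),np.uint8)); K=max(cv2.findContours(e,0,1)[0],key=len)[:,0]
(cc,ax,an)=cv2.fitEllipse(K); print("dish px",np.round(cc,1),np.round(ax,1),ray("wrist",cc,.012).round(4), np.percentile(C[:,2],[5,50,95]).round(4))
E
python3 fit.py
```

```text
3.05 [ 0.64864103 -0.1270829   0.1711779 ] [ 0.95  -0.311  0.002] 0.027782230941930046
g [319. 196.] [ 290  153   60  112 3619] [[0.6205, -0.2, 0.0028], [0.646, -0.1409, 0.019], [0.6786, -0.1027, 0.0446]]
cup [ 0.6533 -0.1295] 0.0441 610 handle deg -112.7
g [303. 301.] [280 293  47  15 490] [[0.5691, -0.2658, 0.0023], [0.5957, -0.2497, 0.0159], [0.6147, -0.2466, 0.0332]]
g [301. 362.] [ 271  347   63   44 1435] [[0.5537, -0.3304, 0.0176], [0.5717, -0.3066, 0.0437], [0.6541, -0.1066, 0.3029]]
g [192. 381.] [ 167  358   47   42 1433] [[0.4216, -0.3292, 0.0024], [0.4431, -0.3027, 0.0197], [0.4647, -0.2873, 0.0379]]Traceback (most recent call last):
  File "fit.py", line 23, in <module>
    v,u=np.nonzero(l==i); e=cv2.morphologyEx((l==i).astype(np.uint8),cv2.MORPH_OPEN,np.ones((45,45),np.uint8)); K=max(cv2.findContours(e,0,1)[0],key=len)[:,0]
                                                                                                                  ~~~^^^^^^^^^^^^^^^^^^^^^^^^^^^^^^^^^^^^
ValueError: max() iterable argument is empty
```

Emit:
{"fn": "move_arm", "kwargs": {"steps": [0,0,0,0.004,-0.001,-0.04,1,0,0,0,0.004,-0.001,-0.08,1,0,0,0,0.004,-0.001,-0.11,1,0,0,0,0.004,-0.001,-0.13,1,0,0,0,0.004,-0.001,-0.141,1,0,0,0,0.004,-0.001,-0.141,1,0,0,0,0.004,-0.001,-0.141,0.3,0,0,0,0.004,-0.001,-0.141,0.3,0,0,0,0.004,-0.001,-0.141,0.3,0,0,0,0.004,-0.001,-0.141,0.3,0,0,0,0.004,-0.001,-0.141,0.3,0,0,0,0.004,-0.001,-0.141,0.3]}}

```text
time: 4.3
tool_pos: [0.652, -0.1281, 0.0285]
ee_rot: [3.141, 0.0, 1.254]
wrist_force: [0.2, -0.6, 0.1]
width: 0.0496
finger_force: 0.0
```

```bash
python3 - <<'E'
from h import *
o=get_obs(); print(o["time"],o["tool_pos"],o["width"],o["finger_force"],o["wrist_force"])
f=np.load("w1.npz"); p=f["p"].astype(int)
b=((p[...,2]-p[...,0])>20)&((p[...,2]-p[...,1])>5); b[260:]=0
e=cv2.morphologyEx(b.astype(np.uint8),cv2.MORPH_OPEN,cv2.getStructuringElement(cv2.MORPH_ELLIPSE,(61,61))); 
v,u=np.nonzero(e); print("w1 dish px",u.min(),u.max(),v.min(),v.max())
p,d=snapshot("top"); P=p.astype(int); b=((P[...,2]-P[...,0])>20)&((P[...,2]-P[...,1])>5)
f=np.load("top0.npz");p0=f["p"].astype(int);d0=f["d"]
b=((p0[...,2]-p0[...,0])>30)&((p0[...,2]-p0[...,1])>10)
for k in (41,45,49):
  e=cv2.morphologyEx(b.astype(np.uint8),cv2.MORPH_OPEN,cv2.getStructuringElement(cv2.MORPH_ELLIPSE,(k,k)))
  n,l,st,ce=cv2.connectedComponentsWithStats(e);
  if n>1: i=1+st[1:,4].argmax(); K=max(cv2.findContours((l==i).astype(np.uint8),0,1)[0],key=len)[:,0]; c,ax,an=cv2.fitEllipse(K); print(k,np.round(c,1),np.round(ax,1),ray("top",c,.012).round(4))
E
```

```text
4.3 [ 0.65204298 -0.12808512  0.02854584] 0.04961896823776077 0.0 [ 0.20905752 -0.61594658  0.07958889]
w1 dish px 112 242 108 237
41 [355.9 232.8] [52.4 53.4] [ 0.5155 -0.0796  0.012 ]
45 [355.9 232.5] [52.5 53.4] [ 0.5162 -0.0796  0.012 ]
49 [355.9 232.6] [52.2 52.8] [ 0.5158 -0.0796  0.012 ]
```

The opening of 49.6 mm is narrower than the cup and there's no grip force, so I need to look.

```bash
python3 - <<'E'
from h import *
a,_=snapshot("wrist"); b,_=snapshot("side"); c,_=snapshot("top")
im=np.hstack([a[150:400,150:550],cv2.resize(b[200:360,260:500],(375,250)) ])[:,:,::-1]
cv2.imwrite("pics/c1.png",im)
o=get_obs();print(o["width"],o["finger_force"],o["time"])
E
```

```text
0.0333123111675015 0.0 4.5
```

View pics/c1.png

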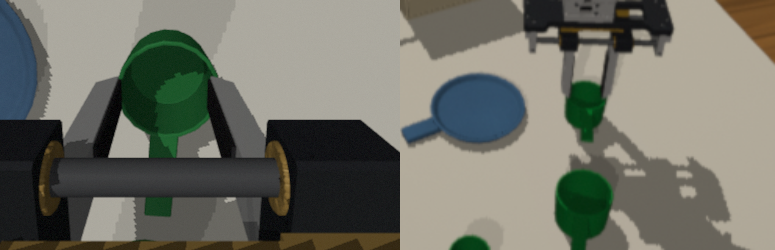

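The wrist crop shows the fingers bearing on the handle-side half of the cup, which is sliding out forward. It still stands upright. I'll open, rise and measure again.

Emit:
{"fn": "move_arm", "kwargs": {"steps": [0,0,0,0,0,0,1,0,0,0,0,0,0,1,0,0,0,0,0,0,1,0,0,0,0,0,0,1,0,0,0,0,0,0,1,0,0,0,0,0,0.01,1,0,0,0,0,0,0.04,1,0,0,0,0,0,0.07,1,0,0,0,0,0,0.09,1,0,0,0,0,0,0.09,1,0,0,0,0,0,0.09,1,0,0,0,0,0,0.09,1]}}

```text
time: 5.7
tool_pos: [0.651, -0.1278, 0.1165]
ee_rot: [-3.138, 0.0, 1.254]
wrist_force: [0.1, -0.3, -0.7]
width: 0.0942
finger_force: 0.0
```

```bash
python3 - <<'E'
from h import *
from scipy.spatial.transform import Rotation as Ro
from scipy.optimize import least_squares
o=get_obs(); print(o["time"],o["tool_pos"],Ro.from_euler("xyz",o["ee_rot"]).as_matrix().round(3).tolist(),o["width"])
for n in ["wrist","top","side"]:
    p,d=snapshot(n); P=p.astype(int); cv2.imwrite(f"pics/r_{n}.png",p[:,:,::-1])
    g=(P[...,1]-P[...,0]>20)&(P[...,1]-P[...,2]>10)&(d>0)
    C=cloud(n,d,g); C=C[(np.abs(C[:,0]-.66)<.07)&(C[:,1]>-.22)&(C[:,1]<-.05)&(C[:,2]<.07)]
    zt=np.percentile(C[:,2],97); T=C[(C[:,2]>zt-.006)]
    print(n,"n",len(C),len(T),"zt",zt.round(4),T.min(0).round(4),T.max(0).round(4))
    q=np.array([T[:,0].max()-.028,T[:,1].max()-.028])
    T=T[np.hypot(*(T[:,:2]-q).T)<.031]
    s=least_squares(lambda q:np.hypot(T[:,0]-q[0],T[:,1]-q[1])-.0268,q,loss="soft_l1",f_scale=.001); print("  bbox",q.round(4),"fit",s.x.round(4))
    for r in silhouettes(n,"cup_middle")[:2]: print("   nn",r["score"],np.round(r["uv"]))
    for r in spot_point(n,"cup_middle")[:2]: print("   pt",r["score"],np.round(r["uv"]),ray(n,r["uv"],0).round(4))
a=cv2.imread("pics/r_wrist.png")[60:400,160:540]; b=cv2.resize(cv2.imread("pics/r_side.png")[200:360,280:480],(400,340)); cv2.imwrite("pics/c2.png",np.hstack([a,b]))
E
```

```text
5.7 [ 0.65102276 -0.1278006   0.11647111] [[0.312, 0.95, -0.003], [0.95, -0.312, 0.001], [-0.0, -0.003, -1.0]] 0.09419727085280843
wrist n 5101 1927 zt 0.0426 [ 0.6155 -0.2042  0.0366] [ 0.68   -0.1012  0.0437]
  bbox [ 0.652  -0.1292] fit [ 0.6526 -0.1287]
   nn 0.95 [315. 204.]
   pt 0.58 [313. 189.] [ 0.6479 -0.1283  0.    ]
top n 108 25 zt 0.0428 [ 0.6375 -0.1223  0.0382] [ 0.6793 -0.1002  0.0435]
  bbox [ 0.6513 -0.1282] fit [ 0.6522 -0.1274]
   nn 0.63 [368. 169.]
   pt 0.49 [376. 175.] [ 0.6536 -0.1341  0.    ]
side n 737 284 zt 0.0437 [ 0.618  -0.2057  0.0378] [ 0.6809 -0.1005  0.0456]
  bbox [ 0.6529 -0.1285] fit [ 0.6537 -0.1293]
   nn 0.64 [378. 267.]
   nn 0.27 [272. 143.]
   pt 0.84 [375. 274.] [ 0.6499 -0.1264  0.    ]
```

View pics/c2.png

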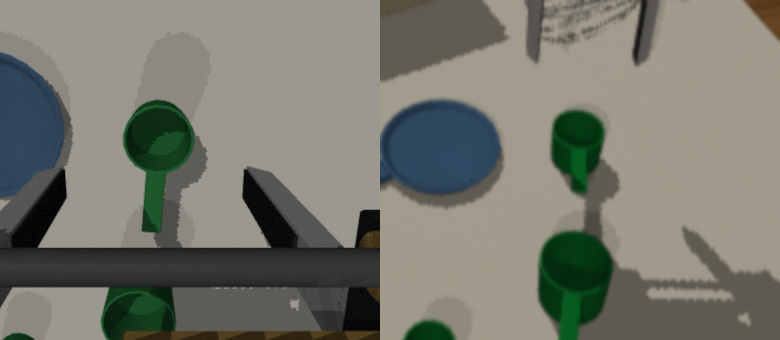

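The cup hasn't moved (still 0.6525, -0.1288), so the fingers closed without touching it. I'll measure where the fingertips really are from the depth images.

```bash
python3 - <<'E'
from h import *
o=get_obs(); t=np.array(o["tool_pos"]); print(o["time"],t,o["joint_positions"])
ax=np.array([.312,.95,0]);ay=np.array([.95,-.312,0])
for n in ["wrist","side","top"]:
    p,d=snapshot(n); C=cloud(n,d)
    r=C-t; L=np.c_[r@ax,r@ay,-r[:,2]]
    m=(np.abs(L[:,0])<.05)&(np.abs(L[:,1])<.075)&(L[:,2]>-.06)&(L[:,2]<.045)
    for s in(-1,1):
        Q=L[m&(L[:,1]*s>.03)]
        if len(Q)<5: continue
        print(n,s,len(Q),"x",np.percentile(Q[:,0],[2,50,98]).round(4),"y",np.percentile(Q[:,1],[2,50,98]).round(4),"z",np.percentile(Q[:,2],[2,50,90,98]).round(4))
        T=Q[Q[:,2]>np.percentile(Q[:,2],95)-.006]; print("   tip",np.median(T,axis=0).round(4),T.max(0).round(4),T.min(0).round(4))
E
```

```text
6.15 [ 0.65193747 -0.12805128  0.11812865] [-2.79232167e-01  3.63869195e-01  1.18026271e+00 -1.65007028e-05
  1.59779770e+00  3.77677722e-02]
wrist -1 1799 x [-0.0082  0.0069  0.009 ] y [-0.0593 -0.0484 -0.0477] z [-0.0593 -0.0428 -0.0241 -0.0185]
   tip [ 0.0053 -0.0482 -0.0226] [ 0.0091 -0.0475 -0.0153] [-0.0092 -0.06   -0.027 ]
wrist 1 1799 x [-0.0082  0.007   0.009 ] y [0.0457 0.0464 0.0571] z [-0.0594 -0.043  -0.0243 -0.0186]
   tip [ 0.0054  0.0462 -0.0225] [ 0.0092  0.0576 -0.0159] [-0.0092  0.0455 -0.0268]
side -1 111 x [-0.0103 -0.0083  0.0057] y [-0.059  -0.0531 -0.0471] z [-0.0589 -0.0386 -0.0247 -0.0198]
   tip [-0.0082 -0.0519 -0.0246] [-0.0045 -0.0471 -0.0178] [-0.0099 -0.0588 -0.0271]
side 1 139 x [-0.0111 -0.008   0.0087] y [0.0468 0.05   0.059 ] z [-0.0589 -0.0396 -0.0242 -0.0191]
   tip [-0.0079  0.0486 -0.0237] [ 0.0088  0.0573 -0.0171] [-0.0116  0.0468 -0.027 ]
```

Both the wrist and side depth show the fingertips about 16 mm behind the reported TCP instead of 14 mm ahead of it. That explains the miss, since at z = 0.0285 the tips were just above the rim. I'll correct for it: the tips are at tool z + 0.016 and the grasp point at about tool z + 0.035.

Emit:
{"fn": "move_arm", "kwargs": {"steps": [0,0,0,0.001,-0.001,-0.04,1,0,0,0,0.001,-0.001,-0.08,1,0,0,0,0.001,-0.001,-0.1,1,0,0,0,0.001,-0.001,-0.118,1,0,0,0,0.001,-0.001,-0.118,1,0,0,0,0.001,-0.001,-0.118,0.3,0,0,0,0.001,-0.001,-0.118,0.3,0,0,0,0.001,-0.001,-0.118,0.3,0,0,0,0.001,-0.001,-0.118,0.3,0,0,0,0.001,-0.001,-0.118,0.3,0,0,0,0.001,-0.001,-0.118,0.3,0,0,0,0.001,-0.001,-0.118,0.3]}}

```text
time: 7.5
tool_pos: [0.6535, -0.1292, 0.0012]
ee_rot: [3.14, -0.0, 1.254]
wrist_force: [0.0, 0.8, 3.0]
width: 0.0552
finger_force: 30.0
```

Emit:
{"fn": "move_arm", "kwargs": {"steps": [0,0,0,0,0,0.03,0.3,0,0,0,0,0,0.06,0.3,0,0,0,-0.04,0.014,0.06,0.3,0,0,0,-0.08,0.028,0.06,0.3,0,0,0,-0.12,0.042,0.06,0.3,0,0,0,-0.136,0.048,0.06,0.3,0,0,0,-0.136,0.048,0.06,0.3,0,0,0,-0.136,0.048,0.06,0.3]}}

```text
time: 8.3
tool_pos: [0.5175, -0.0812, 0.0607]
ee_rot: [3.14, 0.0, 1.254]
wrist_force: [-0.0, 0.5, -0.6]
width: 0.0555
finger_force: 30.0
```

```bash
python3 - <<'E'
from h import *
o=get_obs(); print(o["time"],o["tool_pos"],o["width"],o["finger_force"])
f,d=snapshot("side"); w,dw=snapshot("wrist")
cv2.imwrite("pics/c3.png",np.hstack([w[60:400,120:520],cv2.resize(f[160:330,200:400],(400,340))])[:,:,::-1])
P=w.astype(int); b=((P[...,2]-P[...,0])>20)&((P[...,2]-P[...,1])>5)&(dw>0)
C=cloud("wrist",dw,b); C=C[C[:,2]<.03]; print("dish",np.percentile(C,[.5,50,99.5],axis=0).round(4).tolist())
P=f.astype(int); b=((P[...,2]-P[...,0])>20)&((P[...,2]-P[...,1])>5)&(d>0)
C=cloud("side",d,b); C=C[C[:,2]<.03]; print("dish side",np.percentile(C,[.5,50,99.5],axis=0).round(4).tolist())
g=(P[...,1]-P[...,0]>20)&(P[...,1]-P[...,2]>10)&(d>0);C=cloud("side",d,g); C=C[(abs(C[:,0]-.51)<.06)&(C[:,1]>-.19)&(C[:,1]<0)]; print("cup z",np.percentile(C,[1,50,99],axis=0).round(4).tolist())
E
```

```text
8.3 [ 0.51751541 -0.08123257  0.06066158] 0.0555161504633545 29.999875030734984
dish [[0.4123, -0.1119, 0.0041], [0.5205, -0.0578, 0.0069], [0.578, -0.0166, 0.0134]]
dish side [[0.4125, -0.1424, 0.0035], [0.503, -0.0911, 0.0074], [0.5778, -0.0222, 0.0145]]
cup z [[0.4849, -0.1535, 0.0619], [0.5162, -0.0919, 0.0908], [0.5428, -0.0538, 0.1032]]
```

View pics/c3.png

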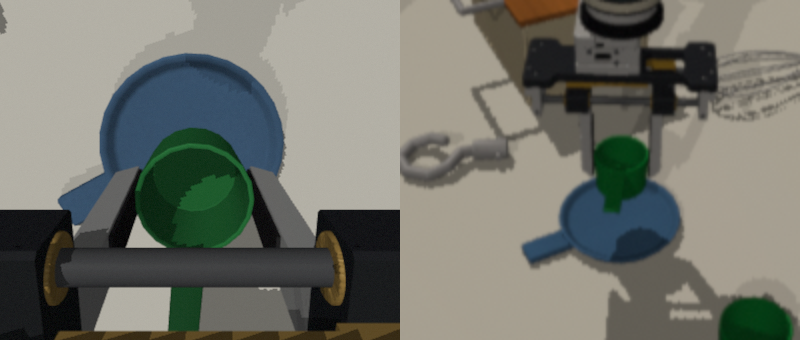

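The cup is held level above the dish (cup underside at 0.061, dish centre about (0.513, -0.082)). I'll lower it, release and rise.

Emit:
{"fn": "move_arm", "kwargs": {"steps": [0,0,0,-0.004,-0.001,-0.025,0.3,0,0,0,-0.004,-0.001,-0.045,0.3,0,0,0,-0.004,-0.001,-0.05,0.3,0,0,0,-0.004,-0.001,-0.053,0.3,0,0,0,-0.004,-0.001,-0.053,0.3,0,0,0,-0.004,-0.001,-0.053,0.3,0,0,0,-0.004,-0.001,-0.053,1,0,0,0,-0.004,-0.001,-0.053,1,0,0,0,-0.004,-0.001,-0.053,1,0,0,0,-0.004,-0.001,-0.053,1,0,0,0,-0.004,-0.001,-0.053,1,0,0,0,-0.004,-0.001,-0.053,1]}}

```text
time: 9.6
tool_pos: [0.513, -0.0821, 0.0074]
ee_rot: [3.141, 0.0, 1.254]
wrist_force: [-0.9, 0.8, -0.5]
width: 0.0938
finger_force: 0.0
```

Emit:
{"fn": "move_arm", "kwargs": {"steps": [0,0,0,0,0,0.02,1,0,0,0,0,0,0.06,1,0,0,0,0,0,0.1,1,0,0,0,0,0,0.14,1,0,0,0,0,0,0.18,1,0,0,0,0,0,0.2,1,0,0,0,0,0,0.2,1,0,0,0,0,0,0.2,1]}}

```text
time: 10.4
tool_pos: [0.5128, -0.082, 0.2067]
ee_rot: [-3.141, 0.0, 1.254]
wrist_force: [-0.1, 0.8, -0.9]
width: 0.0939
finger_force: 0.0
```

```bash
python3 - <<'E'
from h import *
from scipy.spatial.transform import Rotation as Ro
o=get_obs(); print(o["time"],o["tool_pos"],Ro.from_euler("xyz",o["ee_rot"]).as_matrix()[:,1].round(3),o["joint_positions"])
for n in ["wrist","side"]:
    f,d=snapshot(n); P=f.astype(int)
    g=(P[...,1]-P[...,0]>20)&(P[...,1]-P[...,2]>10)&(d>0);C=cloud(n,d,g); C=C[(abs(C[:,0]-.51)<.06)&(C[:,1]>-.19)&(C[:,1]<0)]; print(n,"cup",np.percentile(C,[1,50,99],axis=0).round(4).tolist())
    cl=C[C[:,2]>.042]; 
    A=np.c_[cl[:,:2],np.ones(len(cl))]; print("rim plane",np.linalg.lstsq(A,cl[:,2],rcond=None)[0].round(3))
    # bar points: height .11-.135, in front of lid
    C=cloud(n,d); u=np.array([.9848,.1745]);w=np.array([-.1745,.9848]); r=C[:,:2]-[.6096,.2836]; a=r@u; s=r@w
    m=(a<-.205)&(a>-.25)&(abs(s)<.08)&(C[:,2]>.1)&(C[:,2]<.15); print(" bar n",m.sum(), "a",np.percentile(a[m],[5,50,95]).round(4) if m.sum() else 0,"s",np.percentile(s[m],[1,50,99]).round(4) if m.sum() else 0,"z",np.percentile(C[m,2],[5,50,95]).round(4) if m.sum() else 0)
f=np.load("top0.npz"); C=cloud("top",f["d"]); r=C[:,:2]-[.6096,.2836]; a=r@u; s=r@w
m=(a<-.195)&(a>-.26)&(abs(s)<.08)&(C[:,2]>.1)&(C[:,2]<.15); print("top0 bar",m.sum(),np.percentile(a[m],[5,50,95]).round(4),np.percentile(s[m],[1,50,99]).round(4),np.percentile(C[m,2],[5,50,95]).round(4),C[m].mean(0).round(4), np.polyfit(s[m],a[m],1).round(4))
E
```

```text
10.4 [ 0.5128375  -0.08201954  0.20672462] [ 0.95  -0.312 -0.   ] [-2.67781760e-01  1.63157468e-02  1.41076662e+00 -8.85727283e-06
  1.71487386e+00  4.92000476e-02]
wrist cup [[0.4795, -0.1525, 0.0063], [0.5049, -0.093, 0.0219], [0.5382, -0.0554, 0.0485]]
rim plane [ 0.36   0.158 -0.111]
 bar n 0 a 0 s 0 z 0
side cup [[0.4815, -0.1546, 0.008], [0.5127, -0.0913, 0.0382], [0.5403, -0.0547, 0.0499]]
rim plane [-0.001 -0.019  0.046]
 bar n 167 a [-0.2299 -0.2246 -0.2077] s [-0.0598 -0.0096  0.0561] z [0.1233 0.129  0.1313]
top0 bar 475 [-0.2303 -0.2237 -0.1992] [-0.0584  0.0016  0.0599] [0.1257 0.129  0.1313] [0.3925 0.2461 0.1289] [ 0.0055 -0.2204]
```

The cup stands in the dish at (0.512, -0.082), level and with its rim at 0.048. The bar's middle is at (0.388, 0.244, 0.125). Next I'll go above it with the fingers half open, so they clear the lid's edge, and turn +0.494 rad.

Emit:
{"fn": "move_arm", "kwargs": {"steps": [0,0,0.06,-0.01,0.035,0,0.5,0,0,0.12,-0.025,0.075,0,0.5,0,0,0.18,-0.04,0.115,0,0.5,0,0,0.25,-0.055,0.155,0,0.5,0,0,0.31,-0.07,0.195,0,0.5,0,0,0.37,-0.085,0.235,0,0.5,0,0,0.43,-0.1,0.275,0,0.5,0,0,0.494,-0.115,0.31,0,0.5,0,0,0.494,-0.125,0.326,-0.01,0.5,0,0,0.494,-0.125,0.326,-0.04,0.5,0,0,0.494,-0.125,0.326,-0.04,0.5,0,0,0.494,-0.125,0.326,-0.04,0.5]}}

```text
time: 11.7
tool_pos: [0.387, 0.2433, 0.1657]
ee_rot: [-3.138, 0.001, 1.748]
wrist_force: [0.9, -0.2, 0.7]
width: 0.047
finger_force: 0.0
```

```bash
python3 - <<'E'
from h import *
from scipy.spatial.transform import Rotation as Ro
o=get_obs(); t=np.array(o["tool_pos"]); R=Ro.from_euler("xyz",o["ee_rot"]).as_matrix(); print(o["time"],t,R[:,1].round(3),o["width"],o["joint_positions"].round(2) if hasattr(o["joint_positions"],"round") else o["joint_positions"])
for n in ["wrist","side"]:
    p,d=snapshot(n); C=cloud(n,d); L=(C-t)@R
    m=(abs(L[:,0])<.045)&(abs(L[:,1])<.03)&(C[:,2]>.11)&(C[:,2]<.14); print(n,m.sum(),np.percentile(L[m],[5,50,95],axis=0).round(4).tolist() if m.sum() else 0, "z",np.percentile(C[m,2],[5,50,95]).round(4) if m.sum() else 0)
    cv2.imwrite(f"pics/b_{n}.png",p[:,:,::-1])
a=cv2.imread("pics/b_wrist.png")[60:400,120:520]; b=cv2.resize(cv2.imread("pics/b_side.png")[60:230,160:360],(400,340)); cv2.imwrite("pics/c4.png",np.hstack([a,b]))
E
```

```text
11.7 [0.3869736  0.24332416 0.16570016] [ 0.984  0.176 -0.004] 0.04703025593395532 [ 0.44 -0.11  1.61 -0.    1.64  0.26]
wrist 1852 [[-0.0397, -0.0038, 0.0331], [0.004, 0.0003, 0.0346], [0.0413, 0.005, 0.0372]] z [0.1284 0.1311 0.1326]
side 79 [[-0.0403, -0.0037, 0.0339], [-0.0004, -0.0005, 0.0363], [0.043, 0.0047, 0.0396]] z [0.1261 0.1294 0.1319]
```

View pics/c4.png

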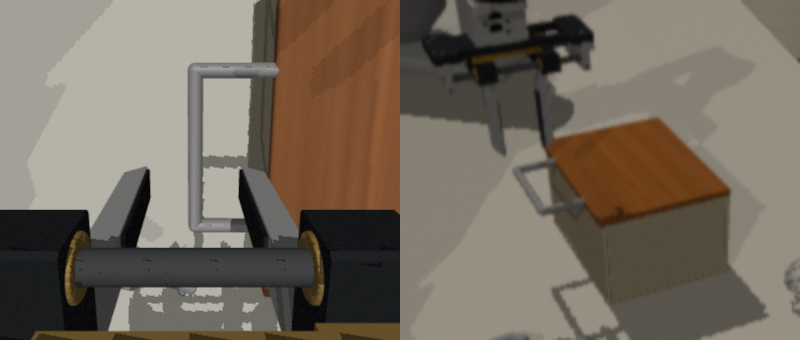

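The bar runs vertically at about (195,145) in the wrist crop, centred between the fingers to within 1 mm. I'll descend and pinch.

Emit:
{"fn": "move_arm", "kwargs": {"steps": [0,0,0,0,0,-0.03,0.5,0,0,0,0,0,-0.055,0.5,0,0,0,0,0,-0.077,0.5,0,0,0,0,0,-0.077,0.5,0,0,0,0,0,-0.077,0.5,0,0,0,0,0,-0.077,0,0,0,0,0,0,-0.077,0,0,0,0,0,0,-0.077,0,0,0,0,0,0,-0.077,0,0,0,0,0,0,-0.077,0,0,0,0,0,0,-0.077,0,0,0,0,0,0,-0.077,0]}}

```text
time: 13.0
tool_pos: [0.3873, 0.2439, 0.0906]
ee_rot: [-3.14, 0.0, 1.748]
wrist_force: [-4.3, -0.5, 3.7]
width: 0.009
finger_force: 30.0
```

Emit:
{"fn": "move_arm", "kwargs": {"steps": [0,0,0,0.0004,0.0001,0.01,0,0,0,0,0.0013,0.0002,0.0196,0,0,0,0,0.0026,0.0004,0.0294,0,0,0,0,0.0042,0.0008,0.039,0,0,0,0,0.0063,0.0011,0.0486,0,0,0,0,0.0089,0.0016,0.0581,0,0,0,0,0.0117,0.0021,0.0675,0,0,0,0,0.0151,0.0027,0.0767,0,0,0,0,0.0188,0.0033,0.0858,0,0,0,0,0.0229,0.0041,0.0946,0,0,0,0,0.0273,0.0049,0.1033,0,0,0,0,0.0321,0.0057,0.1118,0]}}

```text
time: 14.2
tool_pos: [0.4188, 0.2494, 0.2037]
ee_rot: [-3.139, 0.0, 1.748]
wrist_force: [-7.9, -1.4, 1.9]
width: 0.0093
finger_force: 30.0
```

Emit:
{"fn": "move_arm", "kwargs": {"steps": [0,0,0,0.0053,0.0009,0.0083,0,0,0,0,0.0108,0.0019,0.0163,0,0,0,0,0.0167,0.003,0.0241,0,0,0,0,0.0229,0.0041,0.0317,0,0,0,0,0.0295,0.0052,0.0389,0,0,0,0,0.0363,0.0064,0.0458,0,0,0,0,0.0435,0.0077,0.0524,0,0,0,0,0.0508,0.009,0.0587,0,0,0,0,0.0585,0.0104,0.0647,0,0,0,0,0.0664,0.0118,0.0704,0,0,0,0,0.0746,0.0132,0.0757,0,0,0,0,0.0829,0.0147,0.0806,0]}}

```text
time: 15.4
tool_pos: [0.5034, 0.2644, 0.2871]
ee_rot: [3.137, -0.001, 1.748]
wrist_force: [-5.8, -0.6, 6.8]
width: 0.009
finger_force: 30.0
```

Emit:
{"fn": "move_arm", "kwargs": {"steps": [0,0,0,0,0,0,0,0,0,0,0,0,0,0,0,0,0,0,0,0,0,0,0,0,0,0,0,0]}}

```text
time: 15.8
tool_pos: [0.5035, 0.2645, 0.287]
ee_rot: [3.136, -0.001, 1.748]
wrist_force: [-4.8, -1.3, 7.6]
width: 0.0092
finger_force: 30.0
```

```bash
python3 - <<'E'
from h import *
o=get_obs(); t=np.array(o["tool_pos"]); print(o["time"],t,o["width"],o["finger_force"],o["wrist_force"],np.abs(o["qvel"]).max())
u=np.array([.9848,.1745]);w=np.array([-.1745,.9848])
for n in ["top","side"]:
    p,d=snapshot(n); C=cloud(n,d); r=C[:,:2]-[.6096,.2836]; a=r@u; s=r@w; z=C[:,2]-.12
    P=p.reshape(-1,3).astype(int)[(d>0).ravel()]; br=(P[:,0]-P[:,2]>25)
    m=br&(abs(s)<.105)&(z>.03)&(z<.17)&(a<.02)&(a>-.15)
    if m.sum()>50:
        k=np.polyfit(z[m],a[m],1); print(n,m.sum(),"lid deg",np.degrees(np.arctan2(1,-k[0])).round(1),"off",k[1].round(4))
    g=(P[:,1]-P[:,0]>20)&(P[:,1]-P[:,2]>10); Q=C[g]; Q=Q[(abs(Q[:,0]-.51)<.06)&(Q[:,1]>-.19)&(Q[:,1]<0)]; print("cup",np.percentile(Q,[1,50,99],axis=0).round(4).tolist())
    cv2.imwrite(f"pics/e_{n}.png",p[:,:,::-1])
cv2.imwrite("pics/c5.png",np.hstack([cv2.imread("pics/e_side.png")[40:400,100:450],cv2.imread("pics/e_top.png")[0:360,90:510]]))
E
```

```text
15.8 [0.50345271 0.26447682 0.28700986] 0.009170212574849792 30.000402331352234 [-4.78708876 -1.34210824  7.58147279] 0.002358224558829462
top 2867 lid deg 59.4 off 0.0116
cup [[0.4819, -0.1517, 0.0045], [0.5081, -0.0938, 0.012], [0.5397, -0.0553, 0.0497]]
side 537 lid deg 61.5 off -0.0018
cup [[0.4817, -0.1543, 0.0078], [0.5125, -0.0928, 0.0367], [0.5397, -0.0551, 0.05]]
```

View pics/c5.png

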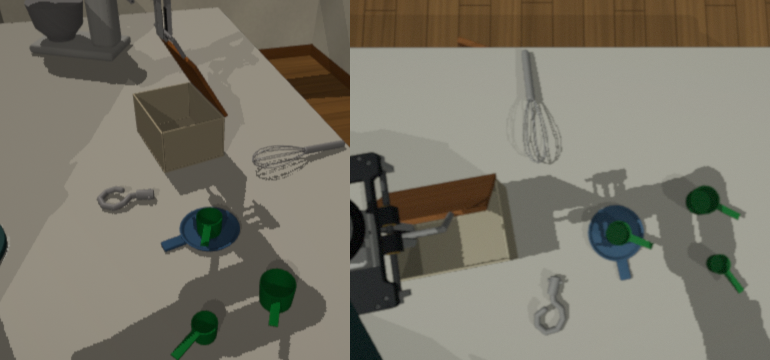

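The pictures show the lid open at about 60° (59.4 from the top camera, 61.5 from the side) and held still. The cup stands in the dish and everything else is where it was, so I'll hand the job in.

```bash
python3 -c "
from bench import *
print(close_job())"
```

```text
the job is handed in; nothing more can be done
None
```

I handed the job in with the middle cup standing released in the spoon-rest dish, the gripper holding the bin lid steady at about 60° (measured 59–62°), and the other two cups, whisk and dough hook where they were; the verdict was not shown to me.

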